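# Log three samples in at their docks

## Task

Log the samples in: with a light fingertip press, push down the orange key of the dock that carries the black-capped vial, then that of the white-capped vial, then that of the wide jar; each key goes down to its stop and stays down by itself. Only the keys are pressed: leave the samples standing on their pads, do not push the key of the empty dock, and do not disturb the tools lying about.

Things in the scene. Friction and masses are not known exactly. Their poses are not given: they have to be found in the camera images.
- dock_black: sample dock that carries the black-capped vial: one of four identical grey plates fixed to the bench in a staggered row in any order, 140 x 84 x 12 mm; origin: centre of its underside, x from key to pad. Round blue pad, 72 mm across, top 14 mm above the bench, at x = +30 mm; orange key in a dark steel collar (40 mm across, top 18 mm above the bench) at x = -48 mm, on the robot's side
- dock_black_key_top (a point): centre of the flat top of the orange key (24 mm across) of the dock that carries the black-capped vial; it stands 28 mm above the bench when up (10 mm proud of its collar), 20 mm when fully down, and goes down with the key
- dock_black_key (a joint): how far the key of the dock that carries the black-capped vial is pushed straight down: 0 m up, 0.008 m at its stop. It resists with about 2.5 N, has no click and no return spring, and stays where it is left; it counts as down beyond 0.006 m
- dock_white: sample dock that carries the white-capped vial: one of four identical grey plates fixed to the bench in a staggered row in any order, 140 x 84 x 12 mm; origin: centre of its underside, x from key to pad. Round blue pad, 72 mm across, top 14 mm above the bench, at x = +30 mm; orange key in a dark steel collar (40 mm across, top 18 mm above the bench) at x = -48 mm, on the robot's side
- dock_white_key_top (a point): centre of the flat top of the orange key (24 mm across) of the dock that carries the white-capped vial; it stands 28 mm above the bench when up (10 mm proud of its collar), 20 mm when fully down, and goes down with the key
- dock_white_key (a joint): how far the key of the dock that carries the white-capped vial is pushed straight down: 0 m up, 0.008 m at its stop. It resists with about 2.5 N, has no click and no return spring, and stays where it is left; it counts as down beyond 0.006 m
- dock_jar: sample dock that carries the wide jar: one of four identical grey plates fixed to the bench in a staggered row in any order, 140 x 84 x 12 mm; origin: centre of its underside, x from key to pad. Round blue pad, 72 mm across, top 14 mm above the bench, at x = +30 mm; orange key in a dark steel collar (40 mm across, top 18 mm above the bench) at x = -48 mm, on the robot's side
- dock_jar_key_top (a point): centre of the flat top of the orange key (24 mm across) of the dock that carries the wide jar; it stands 28 mm above the bench when up (10 mm proud of its collar), 20 mm when fully down, and goes down with the key
- dock_jar_key (a joint): how far the key of the dock that carries the wide jar is pushed straight down: 0 m up, 0.008 m at its stop. It resists with about 2.5 N, has no click and no return spring, and stays where it is left; it counts as down beyond 0.006 m
- dock_empty: sample dock that is empty: one of four identical grey plates fixed to the bench in a staggered row in any order, 140 x 84 x 12 mm; origin: centre of its underside, x from key to pad. Round blue pad, 72 mm across, top 14 mm above the bench, at x = +30 mm; orange key in a dark steel collar (40 mm across, top 18 mm above the bench) at x = -48 mm, on the robot's side
- dock_empty_key_top (a point): centre of the flat top of the orange key (24 mm across) of the dock that is empty; it stands 28 mm above the bench when up (10 mm proud of its collar), 20 mm when fully down, and goes down with the key
- dock_empty_key (a joint): how far the key of the dock that is empty is pushed straight down: 0 m up, 0.008 m at its stop. It resists with about 2.5 N, has no click and no return spring, and stays where it is left; it counts as down beyond 0.006 m
- black_vial: clear plastic vial with a black cap, 25 mm across and 55 mm tall, standing loose on the pad of its dock; origin at the centre of its underside, z up
- white_vial: clear plastic vial with a white cap, 25 mm across and 51 mm tall, standing loose on the pad of its dock; origin at the centre of its underside, z up
- jar: wide white sample jar with a screw lid, 65 mm across and 57 mm tall, standing loose on the pad of its dock; origin at the centre of its underside, z up
- cutters: red-handled side cutters, 126 x 49 x 11 mm, lying loose left of the docks (bystander); origin at the centre of the underside
- marker: red and grey marker pen, 12 mm thick and 133 mm long, lying loose right of the docks (bystander); origin at the centre of the underside
- bolt: steel bolt, 41 mm tall and 15 mm across its head, standing loose on its head behind the docks (bystander); origin at the centre of the underside
Things that resemble listed ones, but are neither listed nor needed, are in the scene too. What is shaped like the white_vial but red is not meant.

How it is judged:
By the outcome, as a careful person would: the job done as asked, in the order asked, and still so for the second after the job is handed in, with the robot touching nothing.
It also fails if it takes over 43 s, if anything falls off the work surface, if the arm or the gripper's body presses on something with over 40 N, if the wrist force passes 120 N, or if a joint passes its speed limit or range.

## Robot

A 6-joint arm with a two-finger parallel gripper is mounted at the origin on a cart in front of the work surface, level with it; the furniture and walls round the work are solid. World frame = base frame: x ahead of the robot, y to its left, z up, the work surface at z = 0. Lengths are in m, angles in degrees, forces in N, time in s.
With the tool pointing down it reaches from about 0.275 to 1 m from the base axis. Payload 8.4 kg.
Tool frame: the origin (TCP) lies between the finger pads; the fingertips stand arm.tip_extent ahead of it and the grasp point (between the pads) lies 2 mm behind it (arm.tip_extent is the distance from the TCP to the fingertips, in m); z points along the fingers, y is the line along which they close (so a half turn about z gives the same grasp; the last joint's range is limited). The gripper opens to 85 mm and grips with 20 to 120 N. Pads are 22 mm wide; open, the fingers measure 114 mm over their backs; the gripper's body (76 mm by 85 mm) begins 54 mm behind the grasp point. The pads swing forward as they close: fully open they stand 13 mm farther back than shut.
Start: joints at [-63.736, 20.225, 93.587, -0, 66.188, -0.138], TCP at [0.278, -0.56, 0.248] pointing down, gripper open.
Joint ranges: [-150.9, 150.9], [-52.94, 120.26], [3.33, 152.33], [-74.26, 254.26], [0, 154.13], [-172.89, 172.89]. Speed limits (degrees/s): [127.2, 127.2, 159.86, 180, 180, 180].

## Interface

Orientations are given as a 3x3 rotation matrix whose columns are the frame's x, y, z axes.
In Python, from cell import arm gives the robot as it stands. The module is installed in compiled form; this text tells all that it offers.
- The arm moves only by the tool apply_moves, never from a script. Its argument "rows" is a list of rows, each an object of numbers: "jaw": the opening, from 0 (shut) to 1 (fully open); "dx", "dy", "dz": the shift along the world's x, y, z in m; "yaw": the turn about the world's z in rad. In form: [{"jaw": .., "dx": .., "dy": .., "dz": .., "yaw": ..}, ...]. A call has 1 to 12 rows; each row is the pose to reach, as a shift and turn from the pose commanded when the call began; what a row does not reach only later rows make up. A row lasts 1/12 s, in which the tool goes at most 41.7 mm and 7.16 degrees, less where a joint would pass 70% of its speed; a pose out of reach is approached as far as the arm can. A call with a gripper value outside its range is refused whole. The fingers move at their own pace and stop on an object; "force" is the grip in N (left out, the last holds). Time passes only in rows, so rows that repeat a pose let the fingers close. It gives the time, the measured TCP pose, the force, the opening and the grip force at its end, in the units of the state.
- arm.sense(): the state, without advancing time (a new reading comes with each control period).
- arm.get_image(name): name is "side" or "top" or "wrist"; returns the picture (384x512x3 uint8, red, green, blue); there is no depth.
- arm.calibration(name): a dict with "fov_y" (degrees; the focal length in pixels is half the picture's height over the tangent of half this angle, whatever the lens; pixels are square), "cx", "cy" (the principal point, pixels), "k1" (the pictures are not rectified: a ray, as slopes to the right and down, at radius r is drawn at 1 + k1 r^2 times it, then the intrinsics apply), "view" (4x4, takes a point from world to camera coordinates). Camera axes: x right, y up, looking along -z (the intrinsics and any distortion apply to the point x, -y, -z); pixel columns grow to the right and rows downward; lengths in m; the calibration is good to about 2 mm. A picture is of the moment at which its call begins: read the wrist's pose just before it. calibration takes no time and is no camera call; for the wrist camera it gives the pose at the moment of the call.
- arm.close_job(): hands the job in; it is judged then, once.
The state is a dict: "t": time; "joint_pos": joint angles; "dq": joint speeds; "effort": joint torques, N m; "position": TCP position; "ee_rot": TCP orientation; "ft_force": force on the tool from outside, world axes, zero at the start; "moment": the same for the moment, N m; "gripper_width": finger opening in m; "finger_force": force on a finger pad.
Only numpy, scipy, OpenCV 4.12 (cv2) and the standard library are available. Lean on these libraries where they do the work, as an engineer would, in place of code of your own. Each camera call takes 0.05 s, during which the arm holds its last target. There are 200 camera calls.

## Working session

There is one attempt and no reset: what is moved stays moved. The work goes in short steps, Python scripts to look and compute and a tool call to move; the robot and the scene stay as the last step left them, time stands still between calls to the robot, and variables do not carry over. Pictures are saved under pics/ and viewed, at most 10 in all, crops included, and the job is handed in when it is done.

Besides the shell and the picture viewer there is one more tool, called after ">>>" as name(argument=value, ...), one argument or row to a line, values as JSON. apply_moves: Moves the arm, as the interface text tells. Its arguments: {"type":"object","properties":{"rows":{"type":"array"},"force":{"type":"number"}},"required":["rows"]}

```bash
mkdir -p pics; cat > h.py <<'E'
import numpy as np, cv2
from cell import arm
def ray(cal,u,v):
    f=192/np.tan(np.radians(cal["fov_y"]/2))
    d=np.array([(u-cal["cx"])/f,(v-cal["cy"])/f]); r=d.copy()
    for _ in range(20): r=d/(1+cal["k1"]*(r@r))
    V=np.array(cal["view"]); R=V[:3,:3]; 
    return -R.T@V[:3,3], R.T@np.array([r[0],-r[1],-1.])
def onplane(cal,u,v,z):
    o,d=ray(cal,u,v); return o+d*(z-o[2])/d[2]
def blobs(im,lo,hi,amin=20):
    m=cv2.inRange(cv2.cvtColor(im,cv2.COLOR_RGB2HSV),lo,hi)
    n,_,s,c=cv2.connectedComponentsWithStats(m)
    return [(c[i],s[i]) for i in range(1,n) if s[i][4]>=amin]
E
python3 - <<'E'
from h import *
s=arm.sense(); print(s["t"],s["position"],s["ee_rot"],s["gripper_width"],arm.tip_extent,s["ft_force"])
for n in("top","side"):
    c=arm.calibration(n); im=np.array(arm.get_image(n)); cv2.imwrite(f"pics/{n}0.png",im[:,:,::-1])
    print(n,ray(c,256,192))
    for p,q in blobs(im,(5,130,90),(22,255,255)): print(p.round(1),q,onplane(c,*p,.028).round(4))
E
```

```text
0.0 [ 0.27772017 -0.55941123  0.24755474] [[ 8.95692727e-01  4.44673112e-01 -6.02030072e-04]
 [ 4.44673519e-01 -8.95691864e-01  1.24358182e-03]
 [ 1.37539595e-05 -1.38157402e-03 -9.99999046e-01]] 0.08576610340588073 0.017 [ 0.33189424 -0.26712336  0.8065414 ]
top (array([ 0.42028506, -0.01107693,  1.5813231 ]), array([ 0.09975416,  0.00216465, -0.99512693]))
[349.2 219.1] [346 216   8   7  44] [ 0.4961 -0.3079  0.028 ]
[213.6 220.9] [210 218   8   7  44] [0.4798 0.1256 0.028 ]
[259.8 222. ] [257 219   7   7  41] [ 0.4799 -0.0221  0.028 ]
[305.1 223.8] [302 220   7   8  44] [ 0.4777 -0.1671  0.028 ]
side (array([ 0.23071784, -1.07512721,  0.91099384]), array([ 0.2200977 ,  0.75922459, -0.61250427]))
[452.5 130.1] [431 116  45  30  85] [1.4072 0.186  0.028 ]
[498.6 136. ] [485 128  27  17  45] [1.5493 0.0966 0.028 ]
[228.3 178.2] [226 176   6   5  21] [0.479  0.1188 0.028 ]
[238.5 204.7] [236 202   6   6  30] [ 0.4772 -0.0276  0.028 ]
[250.6 235.2] [247 232   8   7  41] [ 0.4762 -0.1719  0.028 ]
[271. 269.] [267 266   9   7  51] [ 0.4932 -0.3124  0.028 ]
```

View pics/top0.png

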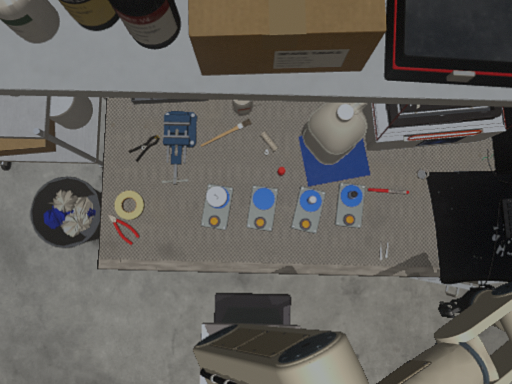

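View pics/side0.png

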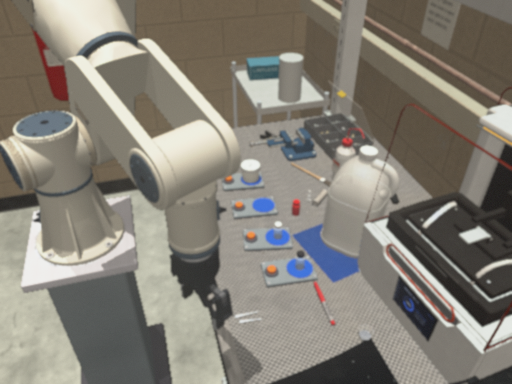

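The top view shows jar (217,197), empty pad (264,198), white vial (311,199) and black vial (351,194), with their keys just below at rows 219-224. The side view agrees, so the order is y ≈ -0.31, -0.17, +0.12. Next I go above the first key and look from near.

>>> apply_moves(
  rows=[
    {"jaw": 0, "dx": 0.03, "dy": 0.03, "dz": 0},
    {"jaw": 0, "dx": 0.05, "dy": 0.06, "dz": -0.01},
    {"jaw": 0, "dx": 0.07, "dy": 0.09, "dz": -0.02},
    {"jaw": 0, "dx": 0.09, "dy": 0.12, "dz": -0.03},
    {"jaw": 0, "dx": 0.11, "dy": 0.15, "dz": -0.04},
    {"jaw": 0, "dx": 0.13, "dy": 0.18, "dz": -0.05},
    {"jaw": 0, "dx": 0.15, "dy": 0.21, "dz": -0.06},
    {"jaw": 0, "dx": 0.17, "dy": 0.23, "dz": -0.07},
    {"jaw": 0, "dx": 0.19, "dy": 0.247, "dz": -0.08},
    {"jaw": 0, "dx": 0.217, "dy": 0.25, "dz": -0.09},
    {"jaw": 0, "dx": 0.217, "dy": 0.25, "dz": -0.1},
    {"jaw": 0, "dx": 0.217, "dy": 0.25, "dz": -0.1},
  ],
)

```text
$.rows[0]: bad value
```

```bash
cat > w.py <<'E'
import sys
from h import *
s=arm.sense(); print(s["t"],s["position"].round(4) if hasattr(s["position"],"round") else s["position"],s["gripper_width"],s["ft_force"])
c=arm.calibration("wrist"); im=np.array(arm.get_image("wrist")); cv2.imwrite(f"pics/{sys.argv[1]}.png",im[:,:,::-1])
z=float(sys.argv[2]) if len(sys.argv)>2 else .028
for p,q in blobs(im,(5,130,90),(22,255,255),150):
    print(p.round(1),q,onplane(c,*p,z).round(4), "widths mm", 1e3*np.linalg.norm(onplane(c,q[0],p[1],z)-onplane(c,q[0]+q[2],p[1],z)))
E
python3 w.py wr0
```

```text
0.1 [ 0.2777 -0.5594  0.2476] 0.08498848369115278 [ 0.76252795  0.34936472 -0.06215108]
```

View pics/wr0.png

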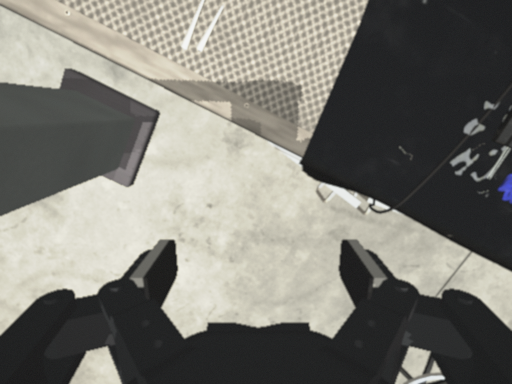

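The call was refused and the arm has not moved. The picture shows only floor and the open fingers (near 160,260 and 360,260). A missing yaw is the likely cause, so I retry with it.

>>> apply_moves(
  rows=[
    {"jaw": 0, "dx": 0.03, "dy": 0.03, "dz": 0, "yaw": 0},
    {"jaw": 0, "dx": 0.05, "dy": 0.06, "dz": -0.01, "yaw": 0},
    {"jaw": 0, "dx": 0.07, "dy": 0.09, "dz": -0.02, "yaw": 0},
    {"jaw": 0, "dx": 0.09, "dy": 0.12, "dz": -0.03, "yaw": 0},
    {"jaw": 0, "dx": 0.11, "dy": 0.15, "dz": -0.04, "yaw": 0},
    {"jaw": 0, "dx": 0.13, "dy": 0.18, "dz": -0.05, "yaw": 0},
    {"jaw": 0, "dx": 0.15, "dy": 0.21, "dz": -0.06, "yaw": 0},
    {"jaw": 0, "dx": 0.17, "dy": 0.23, "dz": -0.07, "yaw": 0},
    {"jaw": 0, "dx": 0.19, "dy": 0.247, "dz": -0.08, "yaw": 0},
    {"jaw": 0, "dx": 0.217, "dy": 0.25, "dz": -0.09, "yaw": 0},
    {"jaw": 0, "dx": 0.217, "dy": 0.25, "dz": -0.1, "yaw": 0},
    {"jaw": 0, "dx": 0.217, "dy": 0.25, "dz": -0.1, "yaw": 0},
  ],
)

```text
t: 1.15
position: [0.4948, -0.3087, 0.1462]
ee_rot: [[0.895, 0.446, -0.003], [0.446, -0.895, 0.002], [-0.002, -0.002, -1.0]]
ft_force: [-0.7, 1.0, -0.1]
gripper_width: -0.0003
finger_force: 0.0
```

```bash
python3 w.py wr1
```

```text
1.15 [ 0.4948 -0.3087  0.1462] -0.00030008066403994774 [-0.68103345  0.96513508 -0.14782872]
[106.4 139.9] [ 92 127  31  27 659] [ 0.4769 -0.1695  0.028 ] widths mm 27.117709637558495
[257.2 190.9] [245 178  26  27 530] [ 0.4943 -0.3081  0.028 ] widths mm 23.957045228763555
```

View pics/wr1.png

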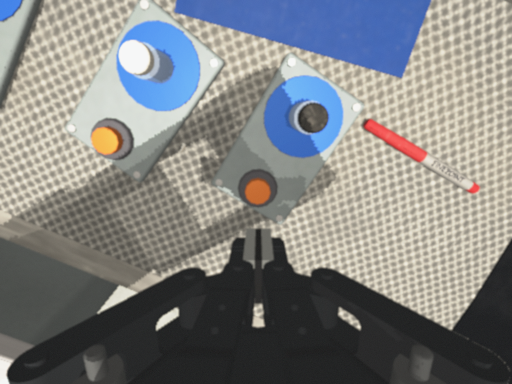

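The near view shows the black-capped vial (311,117), with its key at (257,191) under the tool, 24 mm wide and within 1 mm. I go down to just above it, then press gently.

>>> apply_moves(
  rows=[
    {"jaw": 0, "dx": 0, "dy": 0.001, "dz": -0.03, "yaw": 0},
    {"jaw": 0, "dx": 0, "dy": 0.001, "dz": -0.06, "yaw": 0},
    {"jaw": 0, "dx": 0, "dy": 0.001, "dz": -0.085, "yaw": 0},
    {"jaw": 0, "dx": 0, "dy": 0.001, "dz": -0.095, "yaw": 0},
    {"jaw": 0, "dx": 0, "dy": 0.001, "dz": -0.097, "yaw": 0},
    {"jaw": 0, "dx": 0, "dy": 0.001, "dz": -0.097, "yaw": 0},
  ],
)

```text
t: 1.7
position: [0.4944, -0.3093, 0.0516]
ee_rot: [[0.896, 0.444, -0.001], [0.444, -0.896, 0.0], [-0.0, -0.0, -1.0]]
ft_force: [0.7, -0.1, 1.1]
gripper_width: 0.0004
finger_force: 0.0
```

>>> apply_moves(
  rows=[
    {"jaw": 0, "dx": 0, "dy": 0, "dz": -0.002, "yaw": 0},
    {"jaw": 0, "dx": 0, "dy": 0, "dz": -0.004, "yaw": 0},
    {"jaw": 0, "dx": 0, "dy": 0, "dz": -0.006, "yaw": 0},
    {"jaw": 0, "dx": 0, "dy": 0, "dz": -0.007, "yaw": 0},
    {"jaw": 0, "dx": 0, "dy": 0, "dz": -0.007, "yaw": 0},
  ],
)

```text
t: 2.12
position: [0.495, -0.3088, 0.0445]
ee_rot: [[0.896, 0.445, 0.0], [0.445, -0.896, -0.0], [0.0, 0.0, -1.0]]
ft_force: [1.1, 0.2, 0.8]
gripper_width: 0.0004
finger_force: 0.0
```

>>> apply_moves(
  rows=[
    {"jaw": 0, "dx": 0, "dy": 0, "dz": -0.001, "yaw": 0},
    {"jaw": 0, "dx": 0, "dy": 0, "dz": -0.002, "yaw": 0},
    {"jaw": 0, "dx": 0, "dy": 0, "dz": -0.003, "yaw": 0},
    {"jaw": 0, "dx": 0, "dy": 0, "dz": -0.004, "yaw": 0},
  ],
)

```text
t: 2.45
position: [0.4951, -0.3089, 0.0404]
ee_rot: [[0.896, 0.445, 0.0], [0.445, -0.896, -0.0], [0.0, 0.0, -1.0]]
ft_force: [0.4, 0.6, 1.6]
gripper_width: 0.0
finger_force: 1.2
```

>>> apply_moves(
  rows=[
    {"jaw": 0, "dx": 0, "dy": 0, "dz": -0.001, "yaw": 0},
    {"jaw": 0, "dx": 0, "dy": 0, "dz": -0.002, "yaw": 0},
    {"jaw": 0, "dx": 0, "dy": 0, "dz": -0.0025, "yaw": 0},
  ],
)

```text
t: 2.7
position: [0.4951, -0.3089, 0.0377]
ee_rot: [[0.896, 0.445, 0.0], [0.445, -0.896, -0.0], [0.0, 0.0, -1.0]]
ft_force: [0.1, 0.4, 3.2]
gripper_width: -0.0001
finger_force: 1.2
```

>>> apply_moves(
  rows=[
    {"jaw": 0, "dx": 0, "dy": 0, "dz": -0.0005, "yaw": 0},
    {"jaw": 0, "dx": 0, "dy": 0, "dz": -0.001, "yaw": 0},
    {"jaw": 0, "dx": 0, "dy": 0, "dz": -0.001, "yaw": 0},
  ],
)

```text
t: 2.95
position: [0.4951, -0.3089, 0.0371]
ee_rot: [[0.896, 0.445, 0.0], [0.445, -0.896, -0.0], [0.0, 0.0, -1.0]]
ft_force: [-0.3, 0.9, 5.5]
gripper_width: -0.0002
finger_force: 2.6
```

>>> apply_moves(
  rows=[
    {"jaw": 0, "dx": 0, "dy": 0, "dz": -0.0004, "yaw": 0},
    {"jaw": 0, "dx": 0, "dy": 0, "dz": -0.0004, "yaw": 0},
  ],
)

```text
t: 3.12
position: [0.4951, -0.3089, 0.037]
ee_rot: [[0.896, 0.445, 0.0], [0.445, -0.896, -0.0], [0.0, 0.0, -1.0]]
ft_force: [-1.0, 1.1, 9.7]
gripper_width: -0.0001
finger_force: 4.8
```

>>> apply_moves(
  rows=[
    {"jaw": 0, "dx": 0, "dy": 0, "dz": 0.01, "yaw": 0},
    {"jaw": 0, "dx": 0, "dy": 0, "dz": 0.04, "yaw": 0},
    {"jaw": 0, "dx": 0, "dy": 0, "dz": 0.08, "yaw": 0},
    {"jaw": 0, "dx": 0, "dy": 0.03, "dz": 0.11, "yaw": 0},
    {"jaw": 0, "dx": -0.01, "dy": 0.07, "dz": 0.11, "yaw": 0},
    {"jaw": 0, "dx": -0.018, "dy": 0.11, "dz": 0.11, "yaw": 0},
    {"jaw": 0, "dx": -0.018, "dy": 0.139, "dz": 0.11, "yaw": 0},
    {"jaw": 0, "dx": -0.018, "dy": 0.139, "dz": 0.11, "yaw": 0},
    {"jaw": 0, "dx": -0.018, "dy": 0.139, "dz": 0.11, "yaw": 0},
  ],
)

```text
t: 3.87
position: [0.4767, -0.1686, 0.1469]
ee_rot: [[0.895, 0.447, 0.0], [0.447, -0.895, -0.0], [0.0, 0.0, -1.0]]
ft_force: [0.1, 0.2, -0.3]
gripper_width: 0.0001
finger_force: 0.0
```

```bash
python3 w.py wr2
```

```text
3.8667 [ 0.4767 -0.1686  0.1469] 5.511465040560543e-05 [ 0.0904298   0.16744079 -0.28125321]
[106.9 116.4] [ 92 103  31  28 696] [ 0.4782 -0.0236  0.028 ] widths mm 26.497671958688976
[256.  190.3] [244 177  25  27 528] [ 0.4763 -0.167   0.028 ] widths mm 23.089023702938537
[389.8 234.1] [378 224  24  22 405] [ 0.4949 -0.3028  0.028 ] widths mm 23.30082296130333
```

View pics/wr2.png

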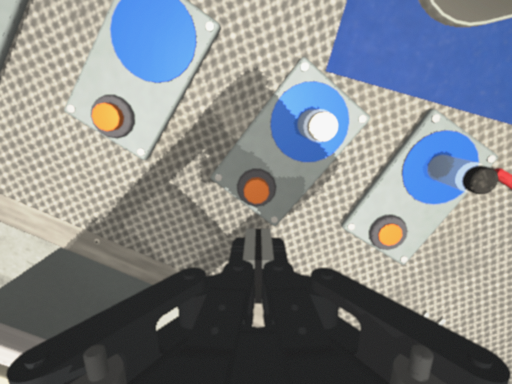

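The black key is down (stop at TCP z 0.037, force rising to 9.7 N), and its vial still stands at (440,165). The white-capped vial is at (320,125), with its key at (256,190) under the tool. Now I press it.

>>> apply_moves(
  rows=[
    {"jaw": 0, "dx": 0, "dy": 0.001, "dz": -0.035, "yaw": 0},
    {"jaw": 0, "dx": 0, "dy": 0.001, "dz": -0.07, "yaw": 0},
    {"jaw": 0, "dx": 0, "dy": 0.001, "dz": -0.09, "yaw": 0},
    {"jaw": 0, "dx": 0, "dy": 0.001, "dz": -0.099, "yaw": 0},
    {"jaw": 0, "dx": 0, "dy": 0.001, "dz": -0.099, "yaw": 0},
    {"jaw": 0, "dx": 0, "dy": 0.001, "dz": -0.101, "yaw": 0},
    {"jaw": 0, "dx": 0, "dy": 0.001, "dz": -0.103, "yaw": 0},
    {"jaw": 0, "dx": 0, "dy": 0.001, "dz": -0.105, "yaw": 0},
    {"jaw": 0, "dx": 0, "dy": 0.001, "dz": -0.107, "yaw": 0},
    {"jaw": 0, "dx": 0, "dy": 0.001, "dz": -0.108, "yaw": 0},
  ],
)

```text
t: 4.75
position: [0.4778, -0.1693, 0.0391]
ee_rot: [[0.896, 0.445, 0.002], [0.445, -0.896, -0.001], [0.002, 0.002, -1.0]]
ft_force: [0.3, -0.8, 2.7]
gripper_width: 0.0002
finger_force: 1.2
```

>>> apply_moves(
  rows=[
    {"jaw": 0, "dx": 0, "dy": 0, "dz": -0.0007, "yaw": 0},
    {"jaw": 0, "dx": 0, "dy": 0, "dz": -0.0014, "yaw": 0},
    {"jaw": 0, "dx": 0, "dy": 0, "dz": -0.0014, "yaw": 0},
  ],
)

```text
t: 5.0
position: [0.4774, -0.1689, 0.0372]
ee_rot: [[0.896, 0.445, 0.001], [0.445, -0.896, -0.0], [0.001, 0.001, -1.0]]
ft_force: [1.5, -1.1, 2.5]
gripper_width: 0.0003
finger_force: 1.2
```

>>> apply_moves(
  rows=[
    {"jaw": 0, "dx": 0, "dy": 0, "dz": -0.0005, "yaw": 0},
    {"jaw": 0, "dx": 0, "dy": 0, "dz": -0.0008, "yaw": 0},
    {"jaw": 0, "dx": 0, "dy": 0, "dz": -0.0008, "yaw": 0},
  ],
)

```text
t: 5.25
position: [0.4774, -0.1689, 0.037]
ee_rot: [[0.896, 0.445, 0.001], [0.445, -0.896, -0.0], [0.001, 0.001, -1.0]]
ft_force: [-0.5, -0.3, 12.8]
gripper_width: -0.0002
finger_force: 6.3
```

The white key is at its stop. On to the jar's key, going over the empty dock at height.

>>> apply_moves(
  rows=[
    {"jaw": 0, "dx": 0, "dy": 0, "dz": 0.01, "yaw": 0},
    {"jaw": 0, "dx": 0, "dy": 0, "dz": 0.04, "yaw": 0},
    {"jaw": 0, "dx": 0, "dy": 0, "dz": 0.08, "yaw": 0},
    {"jaw": 0, "dx": 0, "dy": 0.03, "dz": 0.11, "yaw": 0},
    {"jaw": 0, "dx": 0, "dy": 0.07, "dz": 0.11, "yaw": 0},
    {"jaw": 0, "dx": 0, "dy": 0.11, "dz": 0.11, "yaw": 0},
    {"jaw": 0, "dx": 0.001, "dy": 0.15, "dz": 0.11, "yaw": 0},
    {"jaw": 0, "dx": 0.001, "dy": 0.19, "dz": 0.11, "yaw": 0},
    {"jaw": 0, "dx": 0.001, "dy": 0.23, "dz": 0.11, "yaw": 0},
    {"jaw": 0, "dx": 0.001, "dy": 0.27, "dz": 0.11, "yaw": 0},
    {"jaw": 0, "dx": 0.001, "dy": 0.292, "dz": 0.11, "yaw": 0},
    {"jaw": 0, "dx": 0.001, "dy": 0.292, "dz": 0.11, "yaw": 0},
  ],
)

```text
t: 6.25
position: [0.4773, 0.1269, 0.1464]
ee_rot: [[0.894, 0.448, -0.0], [0.448, -0.894, 0.001], [0.0, -0.001, -1.0]]
ft_force: [0.3, 0.0, 0.1]
gripper_width: 0.0
finger_force: 0.0
```

```bash
python3 w.py wr3
```

```text
6.25 [0.4773 0.1269 0.1464] 1.823192503001127e-05 [0.34482122 0.03631007 0.09856758]
[258.7 189.5] [246 177  26  26 536] [0.4788 0.1268 0.028 ] widths mm 23.945744912533392
[389.5 253.1] [377 242  26  24 478] [ 0.4784 -0.0181  0.028 ] widths mm 25.709137025332794
[498.7 306.5] [488 298  23  18 325] [ 0.4777 -0.1566  0.028 ] widths mm 24.254503814223472
```

View pics/wr3.png

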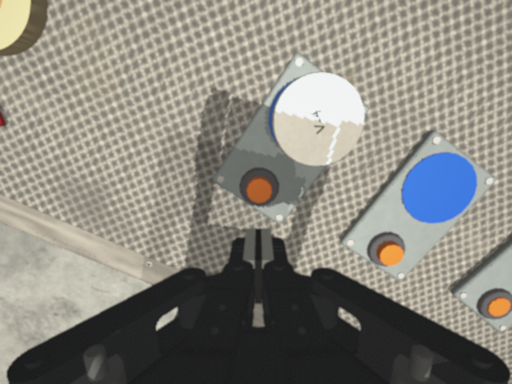

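The jar is at (318,118) and its key at (259,190) is under the tool. Pressing.

>>> apply_moves(
  rows=[
    {"jaw": 0, "dx": 0.001, "dy": 0.001, "dz": -0.035, "yaw": 0},
    {"jaw": 0, "dx": 0.001, "dy": 0.001, "dz": -0.07, "yaw": 0},
    {"jaw": 0, "dx": 0.001, "dy": 0.001, "dz": -0.09, "yaw": 0},
    {"jaw": 0, "dx": 0.001, "dy": 0.001, "dz": -0.099, "yaw": 0},
    {"jaw": 0, "dx": 0.001, "dy": 0.001, "dz": -0.099, "yaw": 0},
    {"jaw": 0, "dx": 0.001, "dy": 0.001, "dz": -0.101, "yaw": 0},
    {"jaw": 0, "dx": 0.001, "dy": 0.001, "dz": -0.103, "yaw": 0},
    {"jaw": 0, "dx": 0.001, "dy": 0.001, "dz": -0.105, "yaw": 0},
    {"jaw": 0, "dx": 0.001, "dy": 0.001, "dz": -0.107, "yaw": 0},
    {"jaw": 0, "dx": 0.001, "dy": 0.001, "dz": -0.108, "yaw": 0},
  ],
)

```text
t: 7.13
position: [0.4798, 0.1243, 0.0389]
ee_rot: [[0.896, 0.445, 0.002], [0.445, -0.896, 0.0], [0.002, 0.001, -1.0]]
ft_force: [1.2, -0.6, 2.1]
gripper_width: 0.0007
finger_force: 1.2
```

>>> apply_moves(
  rows=[
    {"jaw": 0, "dx": 0, "dy": 0, "dz": -0.0007, "yaw": 0},
    {"jaw": 0, "dx": 0, "dy": 0, "dz": -0.0012, "yaw": 0},
    {"jaw": 0, "dx": 0, "dy": 0, "dz": -0.0012, "yaw": 0},
  ],
)

```text
t: 7.38
position: [0.4794, 0.1244, 0.0372]
ee_rot: [[0.896, 0.445, 0.001], [0.445, -0.896, 0.0], [0.001, 0.0, -1.0]]
ft_force: [1.1, 0.0, 2.9]
gripper_width: -0.0001
finger_force: 1.2
```

>>> apply_moves(
  rows=[
    {"jaw": 0, "dx": 0, "dy": 0, "dz": -0.0005, "yaw": 0},
    {"jaw": 0, "dx": 0, "dy": 0, "dz": -0.0007, "yaw": 0},
    {"jaw": 0, "dx": 0, "dy": 0, "dz": -0.0007, "yaw": 0},
  ],
)

```text
t: 7.63
position: [0.4794, 0.1244, 0.0369]
ee_rot: [[0.896, 0.445, 0.001], [0.445, -0.896, 0.0], [0.001, 0.0, -1.0]]
ft_force: [0.5, -0.4, 11.4]
gripper_width: -0.0
finger_force: 5.6
```

>>> apply_moves(
  rows=[
    {"jaw": 0, "dx": 0, "dy": 0, "dz": 0.01, "yaw": 0},
    {"jaw": 0, "dx": 0, "dy": 0, "dz": 0.04, "yaw": 0},
    {"jaw": 0, "dx": 0, "dy": 0, "dz": 0.08, "yaw": 0},
    {"jaw": 0, "dx": 0, "dy": 0, "dz": 0.12, "yaw": 0},
    {"jaw": 0, "dx": 0, "dy": -0.03, "dz": 0.15, "yaw": 0},
    {"jaw": 0, "dx": 0, "dy": -0.07, "dz": 0.18, "yaw": 0},
    {"jaw": 0, "dx": -0.02, "dy": -0.11, "dz": 0.2, "yaw": 0},
    {"jaw": 0, "dx": -0.04, "dy": -0.15, "dz": 0.2, "yaw": 0},
    {"jaw": 0, "dx": -0.06, "dy": -0.18, "dz": 0.2, "yaw": 0},
    {"jaw": 0, "dx": -0.06, "dy": -0.2, "dz": 0.2, "yaw": 0},
    {"jaw": 0, "dx": -0.06, "dy": -0.2, "dz": 0.2, "yaw": 0},
    {"jaw": 0, "dx": -0.06, "dy": -0.2, "dz": 0.2, "yaw": 0},
  ],
)

```text
t: 8.63
position: [0.418, -0.0768, 0.2366]
ee_rot: [[0.897, 0.442, -0.0], [0.442, -0.897, 0.0], [-0.0, -0.0, -1.0]]
ft_force: [-0.4, 0.7, -1.0]
gripper_width: 0.0002
finger_force: 0.0
```

```bash
python3 w.py wr4 0.020
```

```text
8.6333 [ 0.418  -0.0768  0.2366] 0.00018769078905078135 [-0.36844609  0.73990471 -1.02186518]
[118.8  43.4] [108  32  22  24 395] [0.4778 0.1255 0.02  ] widths mm 24.555036249295746
[237.6 104.9] [228  95  21  21 346] [ 0.4771 -0.0212  0.02  ] widths mm 24.865328824124134
[342.7 160.3] [334 151  19  19 275] [ 0.4754 -0.1673  0.02  ] widths mm 23.81025524724786
[442.9 195.6] [434 187  19  18 257] [ 0.4933 -0.3084  0.02  ] widths mm 24.74604458206364
```

View pics/wr4.png

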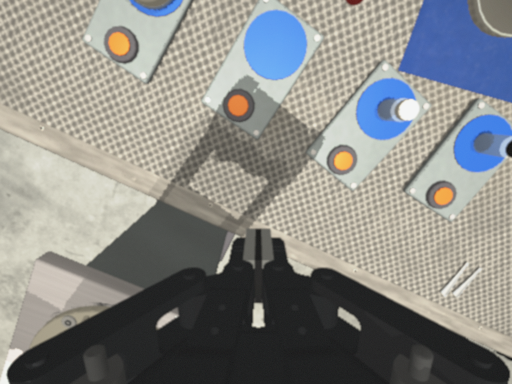

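All four docks are in view, and both vials still stand on their pads at (385,108) and (485,142). The three keys at (119,43), (343,160) and (443,196) sit at the 20 mm height, and the empty dock's key at (238,105) was not touched. The arm is clear, so I hand the job in.

```bash
python3 -c "
from cell import arm
print(arm.close_job())"
```

```text
the job is handed in; nothing more can be done
None
```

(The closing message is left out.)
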